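Load a soil core tube and index the slide to the reader

TASK

Stand the longer of the two capped soil core tubes from the white rack upright in the holder cup on the slide and let go of it. Then pull up the black knob of the slide's lock plunger, move the sliding section exactly one hole on towards the white reader (so that the cup stands before its window), and let the pin go fully home in that hole. Finish still holding the knob between the fingers with the pin home, and leave everything else where it stands.

Things in the scene. Friction and masses are not known exactly. Their poses are not given: they have to be found in the camera images.
- rail: Fixed aluminium rail of the slide on the bench, 75 mm wide, 12 mm high, from y = -115 to +170 mm. Its y axis runs along it towards the reader, x across it (away from the robot at zero yaw), z up; origin on the bench under the section's middle line. On it lies a steel index strip, centre line x = -34 mm, top 22 mm above the bench, with 12 mm square holes at y = -90, -40, +10 and +60 mm.
- section (a joint): Travel in m of the sliding tube section along the rail's y, growing towards the reader; range -0.05 to 0.10. Starts at 0, pin in the hole at y = -40 mm; the next hole towards the reader is at 0.050, others at -0.050 and 0.100; play 2 mm either way. Friction 2 N, no spring. Aluminium tube 190 x 40 mm, its top 40 mm above the bench; it carries the cup and the plunger.
- plunger (a joint): Lift in m of the lock plunger: 0 fully down (pin home), 0.018 fully pulled up. A spring pushes it down (4 N at 0, 9 N at 0.018). The 8 mm pin reaches 8.5 mm into the hole, so it is free when lifted more than 0.009; let down between holes it rides on the strip at about 0.0085 and drops into the next hole it meets.
- knob (a point): Centre of the plunger's black knob, an upright cylinder 28 mm in diameter, 24 mm high; moves with the plunger (up) and the section. With the pin home it is 68 mm above the bench. Below it stands a barrel 16 mm in diameter, 36 to 54 mm above the bench. The knob is 34 mm to the rail's -x side of the section's middle line and 130 mm along the rail's -y from the cup.
- next_hole (a point): Mouth of the hole the pin has to go into, on top of the index strip, 22 mm above the bench; fixed to the rail, same axes as the rail.
- reader (a point): Centre of the reader's window, 78 mm above the bench, facing the slide. The reader is a white box fixed beside the rail, 50 x 80 x 98 mm, its top 112 mm above the bench, behind the window on the rail's +x side; axes as the rail's. Its foot, 12 mm high, reaches to the rail.
- cup_floor (a point): Centre of the inner floor of the grey holder cup on the section, 44 mm above the bench; moves with the section, axes as the rail's. Round cup, 41 mm outside and 33 mm inside diameter at the rim, 31 mm inside at the floor, 48 mm deep inside, rim 92 mm above the bench.
- core_long_center (a point): Centre (half-way up) of the longer core tube, the one to be loaded: steel cylinder with black end caps, 26 mm in diameter, 150 mm long, about 0.18 kg, z axis along it. It starts upright in one of the rack's two holes, its foot 6 mm above the bench.
- core_short_center (a point): Centre (half-way up) of the shorter core tube, to be left in the rack: same look, 26 mm in diameter but 100 mm long, upright in the other hole.
- rack: White plastic rack block fixed to the bench, 150 x 60 x 45 mm (x, y, z), origin at the centre of its underside; two holes 30 mm in diameter, 39 mm deep, at x = -40 and +40 mm, y = 0.
- core_long: The longer core tube; this point is the centre of its underside.
- jar: Bystander: small clear jar, 36 mm in diameter, 45 mm high; origin at the centre of its underside. Further bystanders without given poses: a white dish (84 mm wide, 12 mm high) and a spatula lie on the bench within 0.36 m of the base in x; a clear tub (90 mm wide, 40 mm high) stands 0.31 to 0.37 m to the left; a mortar, an amber bottle and a beaker (at most 150 mm high) stand beyond x = 0.72 m.

How it is judged:
On the way, in this order (a step that is already met when the one before it is completed fails the run):
1. the long core tube stands upright in the holder cup, let go, the section still locked in its first hole (horizontal distance between core_long_center and cup_floor below 0.016 m and z of core_long_center in the frame of cup_floor between 0.068 and 0.08 m and angle between core_long_center's own z axis and vertical below 0.16 rad and contact force between core_long and the fingers below 0.1 N and value of joint section between -0.005 and 0.005 m and value of joint plunger below 0.002 m), for 0.3 s.
2. the plunger is pulled up so that its pin leaves the hole (value of joint plunger above 0.008 m), for 0.1 s.
3. the section is at the next hole towards the reader with the pin home (value of joint section between 0.046 and 0.054 m and value of joint plunger below 0.002 m), for 0.2 s.
At the end, for the whole second after the job is handed in: The section is at the next hole (joint 0.050 within 4 mm), the plunger is home (below 2 mm) and the fingers still hold the knob (more than 2 N); the long core tube stands in the cup, on its floor within 5 mm, centre within 16 mm of the cup's axis, upright within 0.16 rad, not touched by the fingers (all of step 3 and horizontal distance between core_long_center and cup_floor below 0.016 m and z of core_long_center in the frame of cup_floor between 0.068 and 0.08 m and angle between core_long_center's own z axis and vertical below 0.16 rad and contact force between core_long and the fingers below 0.1 N and contact force between plunger and the fingers above 2 N); the arm keeps its last pose, push and grip.
It fails at once if a bystander (short core tube, mortar, dish, jar, bottle, beaker, spatula, tub) is moved more than 30 mm (distance of any of core_short_center, mortar, dish, jar, bottle, beaker, spatula, tub from where it was at the start of the episode above 0.03 m).
It fails at once if the section runs on well past the next hole (value of joint section above 0.075 m).
It also fails if it takes over 51 s, if anything falls off the work surface, if the arm or the gripper's body presses on something with over 40 N, if the wrist force passes 120 N, or if a joint passes its speed limit or range.

ROBOT

A 6-joint arm with a two-finger parallel gripper is mounted at the origin on the work surface. World frame = base frame: x ahead of the robot, y to its left, z up, the work surface at z = 0. Lengths are in m, angles in rad, forces in N, time in s.
With the tool pointing down it reaches from about 0.35 to 0.775 m from the base axis. Payload 7.3 kg.
Tool frame: the origin (TCP) lies at the very end of the fingers, on their centre line; the grasp point (between the pads) lies 19 mm behind it; z points along the fingers, y is the line along which they close (so a half turn about z gives the same grasp; the last joint's range is limited). The gripper opens to 92 mm and grips with 3 to 60 N. Pads are 19 mm wide; open, the fingers measure 130 mm over their backs; the gripper's body (75 mm by 190 mm) begins 47 mm behind the grasp point.
Start: joints at [1.067, 0.342, 1.524, -0, 1.275, -0.146], TCP at [0.184, 0.492, 0.227] pointing down, gripper open.
Joint ranges: [-2.53, 2.53], [-0.77, 2.02], [0.04, 2.7], [-1, 4.14], [0.28, 2.66], [-3.11, 3.11]. Speed limits (rad/s): [2.57, 2.57, 3.14, 3.14, 3.14, 3.14].

INTERFACE

Orientations are given as [roll, pitch, yaw] about the fixed x, y, z axes, in that order (R = Rz(yaw) Ry(pitch) Rx(roll)).
In Python, from cell import observe, read_camera, get_calibration, hand_in, search_frame gives the robot as it stands.
- The arm moves only by the tool step_arm, never from a script. Its argument "commands" is a list of rows, each an object with "translation": the shift along the tool's x, y, z in mm, a list of three; "roll": the turn about the tool's z in rad. In form: [{"translation": [x, y, z], "roll": roll}, ...]. A call has 1 to 20 rows; each row shifts and turns the commanded pose from where the row before left it, along the tool's axes as they then stand; what a row does not reach is not made up. A row lasts 1/12 s, in which the tool goes at most 41.7 mm and 7.16 degrees, less where a joint would pass 70% of its speed; a pose out of reach is approached as far as the arm can. A call is refused whole if a number of a shift passes 41.7 or a number of a turn 0.125, either way. A call with a gripper value outside its range is refused whole. "fingers" is the opening, from 0 (shut) to 1 (fully open), set as the call begins (left out, the last holds). The fingers move at their own pace and stop on an object; "grip_force" is the grip in N (left out, the last holds). Time passes only in rows, so rows that do not move let the fingers close. It gives the time, the measured TCP pose, the force, the opening and the grip force at its end, in the units of the state.
- observe(): the state, without advancing time (a new reading comes with each control period).
- read_camera(name): name is "scene" or "top" or "wrist"; returns the picture (400x640x3 uint8, red, green, blue); there is no depth.
- get_calibration(name): a dict with "camera_matrix" (3x3 intrinsics, pixels), "dist_coeffs" ([k1, k2, p1, p2, k3] as OpenCV has them; the pictures are not rectified), "world_from_camera" (4x4, takes a point from camera to world coordinates). Camera axes: x right, y up, looking along -z (the intrinsics and any distortion apply to the point x, -y, -z); pixel columns grow to the right and rows downward; lengths in m; the calibration is good to about 2 mm. A picture is of the moment at which its call begins: read the wrist's pose just before it. get_calibration takes no time and is no camera call; for the wrist camera it gives the pose at the moment of the call.
- hand_in(): hands the job in; it is judged then, once.
Trained networks look in the newest picture that a camera, given by its name, has taken for a name from the list of things; names that differ only in an ending like _2 or _b are one class to them, and where a whole thing is asked for, a point or a joint stands for the part that bears it (a point fixed in the world has none). Each returns a list of dicts, best first, with "confidence" (0 to 1); they miss things now and then, are a little off and sometimes report something else, mostly with a low value. They report only what shows in the picture. A call takes as long as a camera call.
- search_frame(camera, name): "at" ([x, y, z] in m, in world coordinates, good to about 4 mm: the middle of the surface that is visible of it).
The state is a dict: "time": time; "qpos": joint angles; "qvel": joint speeds; "joint_efforts": joint torques, N m; "tool_pos": TCP position; "tool_rot": TCP orientation; "contact_force": force on the tool from outside, world axes, zero at the start; "torque": the same for the moment, N m; "opening": finger opening in m; "grip_force": force on a finger pad.
Only numpy, scipy, OpenCV 4.12 (cv2) and the standard library are available. Lean on these libraries where they do the work, as an engineer would, in place of code of your own. Each camera call takes 0.05 s, during which the arm holds its last target. There are 200 camera calls.

## Working session

There is one attempt and no reset: what is moved stays moved. The work goes in short steps, Python scripts to look and compute and a tool call to move; the robot and the scene stay as the last step left them, time stands still between calls to the robot, and variables do not carry over. Pictures are saved under pics/ and viewed, at most 10 in all, crops included, and the job is handed in when it is done.

Besides the shell and the picture viewer there is one more tool, called after "Emit:" as a command line: name --argument value ..., lists and objects as JSON in quotes. step_arm: Moves the arm, as the interface text tells. Its arguments: {"type":"object","properties":{"commands":{"type":"array"},"fingers":{"type":"number"},"grip_force":{"type":"number"}},"required":["commands"]}

```bash
mkdir -p pics; python3 - <<'E'
from cell import *
import cv2,numpy as np
print(observe())
for c in ("top","scene"):
    im=read_camera(c); cv2.imwrite(f"pics/{c}0.png",im[:,:,::-1])
    for n in ("core_long_center","core_short_center","rack","knob","cup_floor","reader","rail","section","next_hole","jar","tub"):
        try: r=search_frame(c,n)
        except Exception as e: print(n,e); continue
        print(c,n,[(np.round(d["at"],3).tolist(),round(d["confidence"],2)) for d in r[:2]])
print(observe()["time"])
k=get_calibration("top");print(k)
E
```

```text
{'time': 0.0, 'qpos': array([ 1.06698831e+00,  3.42725854e-01,  1.52502616e+00,  1.36410374e-05,
        1.27539934e+00, -1.46024899e-01]), 'qvel': array([-6.63072948e-06, -7.61453411e-04, -2.39756101e-03,  2.29647581e-04,
        7.61063290e-04,  7.63263448e-04]), 'joint_efforts': array([ 2.74539962e-04, -4.31253433e+01, -2.44212574e+01,  7.18394620e-02,
        5.61128114e-02, -1.38628261e-04]), 'tool_pos': array([0.18364096, 0.4913951 , 0.22604015]), 'tool_rot': array([-3.14005244e+00, -2.39706410e-04,  2.78380537e+00]), 'contact_force': array([-0.14890892,  0.97719417,  0.14932928]), 'torque': array([-0.00392425, -0.00261564, -0.01977926]), 'grip_force': 0.0, 'opening': 0.09197271131855475}
top core_long_center [([0.589, -0.338, 0.128], 0.53)]
top core_short_center [([0.509, -0.314, 0.1], 0.68)]
top rack [([0.509, -0.312, 0.1], 0.74), ([0.544, -0.326, 0.042], 0.69)]
top knob [([0.574, 0.02, 0.077], 0.5)]
top cup_floor [([0.582, 0.085, 0.04], 0.77)]
top reader [([0.595, 0.166, 0.024], 0.97), ([0.548, -0.325, 0.044], 0.56)]
top rail [([0.597, 0.164, 0.022], 0.96)]
top section [([0.
[... 792 characters left out ...]
scene jar [([0.4, -0.148, 0.028], 0.85)]
tub it knows: core_long, core_long_center, core_short_center, cup_floor, jar, knob, next_hole, plunger, rack, rail, reader, section
1.1
{'camera_matrix': array([[411.68082489,   0.        , 325.91000339],
       [  0.        , 411.68082489, 199.75465438],
       [  0.        ,   0.        ,   1.        ]]), 'dist_coeffs': array([0.03255494, 0.        , 0.        , 0.        , 0.        ]), 'world_from_camera': array([[-0.05674403,  0.9736578 , -0.22084067,  0.28641266],
       [-0.99838739, -0.05497207,  0.01416651, -0.02530956],
       [ 0.00165327,  0.2212884 ,  0.97520701,  1.05207513],
       [ 0.        ,  0.        ,  0.        ,  1.        ]])}
```

View pics/top0.png

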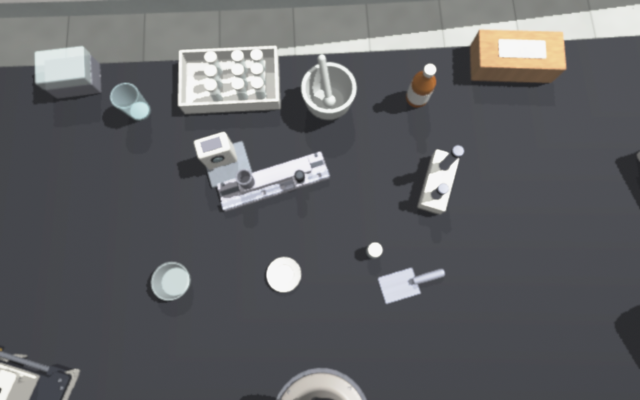

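View pics/scene0.png

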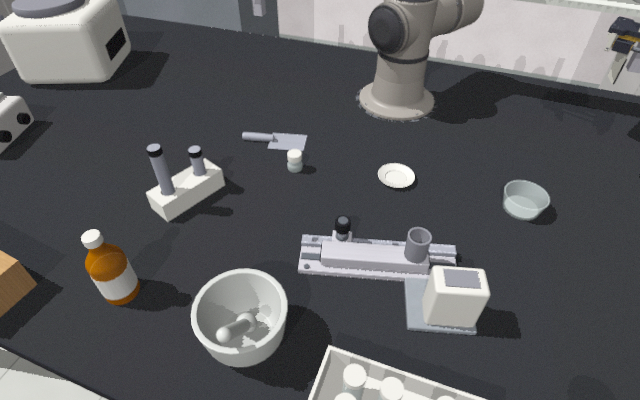

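The top view shows knob (300,177), cup (245,178), long cap (457,152) and short cap (443,188). The scene view shows the same layout, with the reader beyond the cup and the jar near (295,160).

```bash
cat > h.py <<'E'
from cell import *
import cv2,numpy as np
def ray(cam,px,z,cal=None):
    k=cal or get_calibration(cam)
    u=cv2.undistortPoints(np.array([[px]],float),k["camera_matrix"],k["dist_coeffs"])[0,0]
    T=k["world_from_camera"]; d=T[:3,:3]@np.array([u[0],-u[1],-1]); o=T[:3,3]
    return np.round(o+d*(z-o[2])/d[2],4)
def proj(cam,p,cal=None):
    k=cal or get_calibration(cam); T=np.linalg.inv(k["world_from_camera"])
    c=T[:3,:3]@np.array(p)+T[:3,3]; c=c*[1,-1,-1]
    return cv2.projectPoints(c.reshape(1,3),np.zeros(3),np.zeros(3),k["camera_matrix"],k["dist_coeffs"])[0].ravel()
E
python3 - <<'E'
from h import *
for n,z,t,s in (("knobtop",.08,(300,176),(343,222)),("cup",.092,(245,177.5),(419,237)),("long",.156,(457,152),(155,150)),("short",.106,(443,188),(195,152)),("jar",.045,(375,250),(295,155)),("rail near-left",.012,(221,207),(303,275)),("rail near-right",.012,(328,180),(303,275))):
    print(n,ray("top",t,z),ray("scene",s,z))
k=get_calibration("wrist");print(k)
for c,b in (("top",(200,130,340,220)),("top",(410,130,480,220))):
    pass
im=cv2.imread("pics/top0.png")
a=cv2.resize(im[130:220,200:340],None,fx=5,fy=5,interpolation=2)
cv2.imwrite("pics/a.png",a)
E
```

```text
knobtop [0.5698 0.0206 0.08  ] [0.5808 0.0239 0.08  ]
cup [0.5699 0.1529 0.092 ] [0.5797 0.1559 0.092 ]
long [ 0.5842 -0.3437  0.156 ] [ 0.5983 -0.3371  0.156 ]
short [ 0.5135 -0.3174  0.106 ] [ 0.5257 -0.3095  0.106 ]
jar [ 0.3823 -0.1524  0.045 ] [ 0.3935 -0.1476  0.045 ]
rail near-left [0.5181 0.2303 0.012 ] [ 0.6659 -0.0198  0.012 ]
rail near-right [ 0.5746 -0.0489  0.012 ] [ 0.6659 -0.0198  0.012 ]
{'camera_matrix': array([[320.42226722,   0.        , 320.52318068],
       [  0.        , 320.42226722, 198.84531878],
       [  0.        ,   0.        ,   1.        ]]), 'dist_coeffs': array([-0.06538029,  0.        ,  0.        ,  0.        ,  0.        ]), 'world_from_camera': array([[ 3.50290088e-01, -8.93934813e-01, -2.79602226e-01,
         1.06500106e-01],
       [ 9.36641013e-01,  3.34536100e-01,  1.03871123e-01,
         5.20796397e-01],
       [ 6.83025355e-04, -2.98271937e-01,  9.54480689e-01,
         3.84118320e-01],
       [ 0.00000000e+00,  0.00000000e+00,  0.00000000e+00,
         1.00000000e+00]])}
```

View pics/a.png

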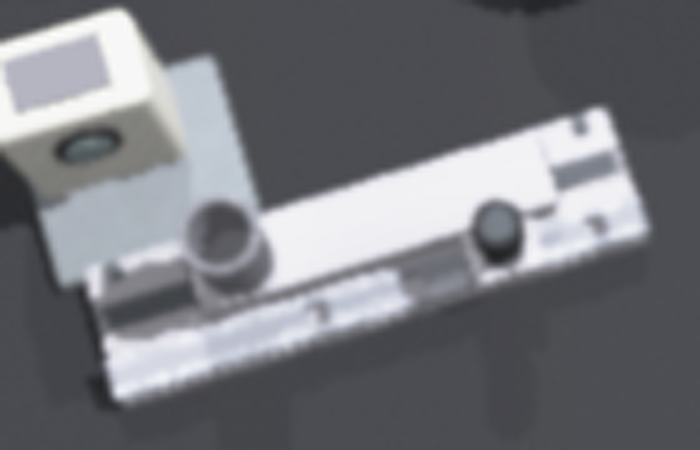

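Emit:
step_arm --commands '[{"translation": [-29,-27.5,0],"roll": 0},{"translation": [-29,-27.5,0],"roll": 0},{"translation": [-29,-27.5,0],"roll": 0},{"translation": [-29,-27.5,0],"roll": 0},{"translation": [-29,-27.5,0],"roll": 0},{"translation": [-29,-27.5,0],"roll": 0},{"translation": [-29,-27.5,0],"roll": 0},{"translation": [-29,-27.5,0],"roll": 0},{"translation": [-29,-27.5,0],"roll": 0},{"translation": [-29,-27.5,0],"roll": 0},{"translation": [-29,-27.5,0],"roll": 0},{"translation": [-29,-27.5,0],"roll": 0},{"translation": [-29,-27.5,0],"roll": 0},{"translation": [-29,-27.5,0],"roll": 0},{"translation": [-29,-27.5,0],"roll": 0},{"translation": [-29,-27.5,0],"roll": 0},{"translation": [-29,-27.5,0],"roll": 0},{"translation": [-29,-27.5,0],"roll": 0},{"translation": [-29,-27.5,0],"roll": 0},{"translation": [-29,-27.5,0],"roll": 0}]' --fingers 1

```text
time: 2.77
tool_pos: [0.535, -0.2285, 0.2266]
tool_rot: [3.141, 0.0, 2.783]
contact_force: [1.5, 0.9, 0.0]
opening: 0.0918
grip_force: 0.0
```

```bash
python3 - <<'E'
from h import *
o=observe();print(o["time"],o["tool_pos"],o["tool_rot"],o["contact_force"])
k=get_calibration("wrist");im=read_camera("wrist");cv2.imwrite("pics/w1.png",im[:,:,::-1])
import pickle;pickle.dump(k,open("w1.pkl","wb"))
for n in ("core_long_center","core_short_center","rack"):
    print(n,[(np.round(d["at"],3).tolist(),round(d["confidence"],2)) for d in search_frame("wrist",n)[:2]])
E
```

```text
2.7667 [ 0.53498846 -0.22852947  0.22664093] [3.14142207e+00 1.11481770e-04 2.78340981e+00] [1.50854939 0.87659651 0.03581853]
core_long_center [([0.59, -0.339, 0.086], 0.82)]
core_short_center [([0.515, -0.313, 0.108], 0.84)]
rack [([0.545, -0.321, 0.048], 0.7)]
```

View pics/w1.png

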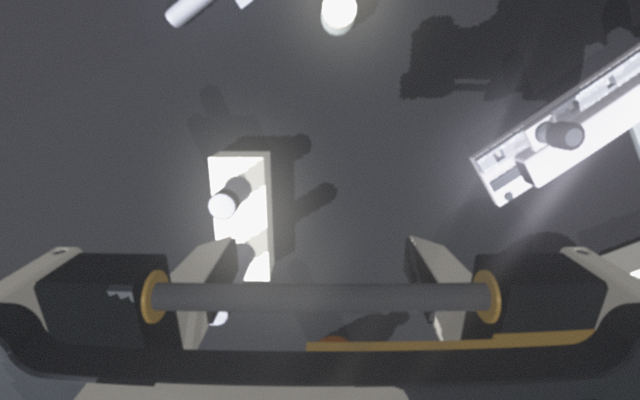

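The wrist view shows the short tube's cap at (223,205). The long tube is hidden behind the finger near (217,317), and the knob is at (570,135).

```bash
python3 - <<'E'
from h import *
import pickle
k=pickle.load(open("w1.pkl","rb"))
print(k["world_from_camera"][:3,3])
for n,z,p in (("short",.106,(223,206)),("longedge",.156,(217,317)),("knob",.08,(572,134)),("jar",.045,(338,8)),("rackcornerTL",.045,(209,158)),("rackTR",.045,(270,153))): print(n,ray("",p,z,k))
E
```

```text
[ 0.45762847 -0.19948572  0.38401869]
short [ 0.5141 -0.3163  0.106 ]
longedge [ 0.5928 -0.3448  0.156 ]
knob [0.5708 0.0213 0.08  ]
jar [ 0.3841 -0.1539  0.045 ]
rackcornerTL [ 0.4718 -0.3326  0.045 ]
rackTR [ 0.4903 -0.2688  0.045 ]
```

Emit:
step_arm --commands '[{"translation": [-30,-29.2,0],"roll": 0},{"translation": [-30,-29.2,0],"roll": 0},{"translation": [-30,-29.2,0],"roll": 0},{"translation": [0,0,0],"roll": 0},{"translation": [0,0,0],"roll": 0}]'

```text
time: 3.38
tool_pos: [0.5878, -0.3398, 0.2252]
tool_rot: [3.141, -0.002, 2.783]
contact_force: [0.1, 0.2, -1.0]
opening: 0.0922
grip_force: 0.0
```

```bash
python3 - <<'E'
from h import *
o=observe();print(o["time"],o["tool_pos"],o["tool_rot"],o["contact_force"])
k=get_calibration("wrist");im=read_camera("wrist");cv2.imwrite("pics/w2.png",im[:,:,::-1])
import pickle;pickle.dump(k,open("w2.pkl","wb"))
for n in ("core_long_center","core_short_center","rack"):
    print(n,[(np.round(d["at"],3).tolist(),round(d["confidence"],2)) for d in search_frame("wrist",n)[:2]])
print(proj("",(.5885,-.342,.156),k),proj("",(.514,-.316,.106),k))
E
```

```text
3.3833 [ 0.58782752 -0.33978807  0.22515116] [ 3.14068218e+00 -2.14154612e-03  2.78295580e+00] [ 0.06294995  0.21281599 -0.99129071]
core_long_center [([0.585, -0.346, 0.155], 0.86)]
core_short_center [([0.516, -0.319, 0.105], 0.76)]
rack [([0.546, -0.329, 0.048], 0.71)]
[317.66756968 215.80668671] [315.6826412  106.04646429]
```

View pics/w2.png

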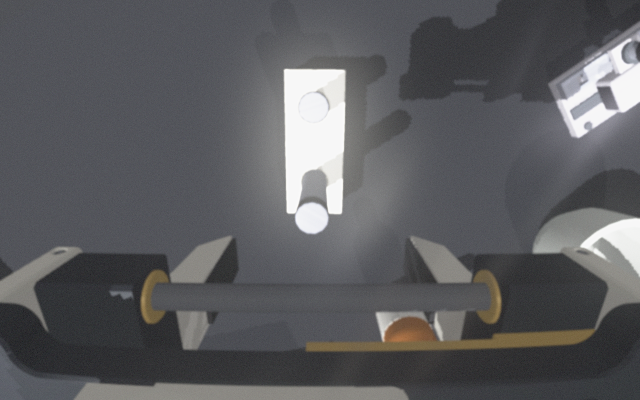

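The long tube's cap is at (312,217), about 6 mm off along −tool y, so I correct for that while descending.

Emit:
step_arm --commands '[{"translation": [-2.4,-5.8,20],"roll": 0},{"translation": [0,0,25],"roll": 0},{"translation": [0,0,25],"roll": 0},{"translation": [0,0,25],"roll": 0},{"translation": [0,0,24],"roll": 0},{"translation": [0,0,0],"roll": 0},{"translation": [0,0,0],"roll": 0}]'

```text
time: 4.17
tool_pos: [0.5877, -0.3444, 0.1078]
tool_rot: [3.141, -0.002, 2.785]
contact_force: [-0.3, 0.2, 1.1]
opening: 0.0923
grip_force: 0.0
```

Emit:
step_arm --commands '[{"translation": [0,0,0],"roll": 0},{"translation": [0,0,0],"roll": 0},{"translation": [0,0,0],"roll": 0},{"translation": [0,0,0],"roll": 0},{"translation": [0,0,0],"roll": 0},{"translation": [0,0,0],"roll": 0},{"translation": [0,0,0],"roll": 0},{"translation": [0,0,0],"roll": 0},{"translation": [0,0,0],"roll": 0},{"translation": [0,0,0],"roll": 0},{"translation": [0,0,0],"roll": 0},{"translation": [0,0,0],"roll": 0}]' --fingers 0 --grip_force 25

```text
time: 5.17
tool_pos: [0.5881, -0.3458, 0.1076]
tool_rot: [3.141, -0.0, 2.784]
contact_force: [-0.1, -0.7, -0.3]
opening: 0.0257
grip_force: 25.0
```

Emit:
step_arm --commands '[{"translation": [0,0,-20],"roll": 0},{"translation": [0,0,-33],"roll": 0},{"translation": [0,0,-33],"roll": 0},{"translation": [0,0,-33],"roll": 0},{"translation": [10,23,0],"roll": 0},{"translation": [14.3,33.9,0],"roll": 0},{"translation": [14.3,33.9,0],"roll": 0},{"translation": [14.3,33.9,0],"roll": 0},{"translation": [14.3,33.9,0],"roll": 0},{"translation": [14.3,33.9,0],"roll": 0},{"translation": [14.3,33.9,0],"roll": 0},{"translation": [14.3,33.9,0],"roll": 0},{"translation": [14.3,33.9,0],"roll": 0},{"translation": [14.3,33.9,0],"roll": 0},{"translation": [14.3,33.9,0],"roll": 0},{"translation": [14.3,33.9,0],"roll": 0},{"translation": [4.3,10.9,0],"roll": 0}]'

```text
time: 6.58
tool_pos: [0.5688, 0.1001, 0.2266]
tool_rot: [3.14, -0.001, 2.787]
contact_force: [0.1, 0.5, -1.6]
opening: 0.0255
grip_force: 25.0
```

Emit:
step_arm --commands '[{"translation": [0,0,0],"roll": 0.12},{"translation": [0,0,0],"roll": 0.12},{"translation": [0,0,0],"roll": 0.12},{"translation": [0,0,0],"roll": 0.12},{"translation": [0,0,0],"roll": 0.12},{"translation": [0,0,0],"roll": 0.12},{"translation": [0,0,0],"roll": 0.12},{"translation": [0,0,0],"roll": 0.12},{"translation": [0,0,0],"roll": 0},{"translation": [0,0,0],"roll": 0},{"translation": [0,0,0],"roll": 0}]'

```text
time: 7.5
tool_pos: [0.5698, 0.0951, 0.2266]
tool_rot: [-3.141, -0.0, 1.827]
contact_force: [1.1, -0.6, -1.1]
opening: 0.0255
grip_force: 25.0
```

```bash
python3 - <<'E'
from h import *
o=observe();print(o["time"],o["tool_pos"],o["tool_rot"],o["contact_force"])
k=get_calibration("wrist");im=read_camera("wrist");cv2.imwrite("pics/w3.png",im[:,:,::-1])
import pickle;pickle.dump(k,open("w3.pkl","wb"))
for n in ("core_long_center","cup_floor","knob","rail"):
    print(n,[(np.round(d["at"],3).tolist(),round(d["confidence"],2)) for d in search_frame("wrist",n)[:2]])
print(proj("",(.570,.1535,.092),k),proj("",(.5705,.021,.08),k), proj("",(*o["tool_pos"][:2],o["tool_pos"][2]+.0485),k), proj("",(*o["tool_pos"][:2],o["tool_pos"][2]-.1015),k))
E
```

```text
7.5 [0.56976821 0.09511093 0.22659862] [-3.14132892e+00 -5.02162091e-05  1.82716087e+00] [ 1.07319992 -0.5709868  -1.08755338]
core_long_center [([0.572, 0.101, 0.249], 0.67)]
cup_floor [([0.585, 0.124, 0.04], 0.73)]
knob []
rail [([0.611, 0.199, 0.039], 0.8)]
[338.62374237 129.12632826] [304.47694744 252.48768539] [323.27729735 312.46545516] [321.92682049 200.27040237]
```

View pics/w3.png

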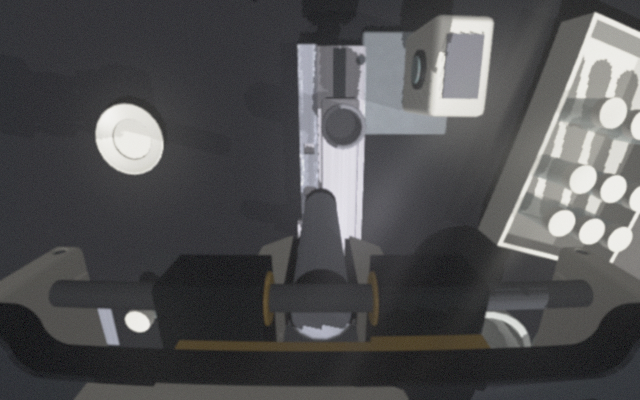

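The rim of the cup shows near (344,125), the tube's foot near (320,195), and the rail runs straight up the picture. I zoom in for exact pixels.

```bash
python3 - <<'E'
from h import *
im=cv2.imread("pics/w3.png")
a=cv2.resize(im[90:240,270:400],None,fx=4,fy=4,interpolation=2)
a=cv2.convertScaleAbs(a,alpha=1.6,beta=20)
cv2.imwrite("pics/w3c.png",a)
E
```

```text
(no output)
```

View pics/w3c.png

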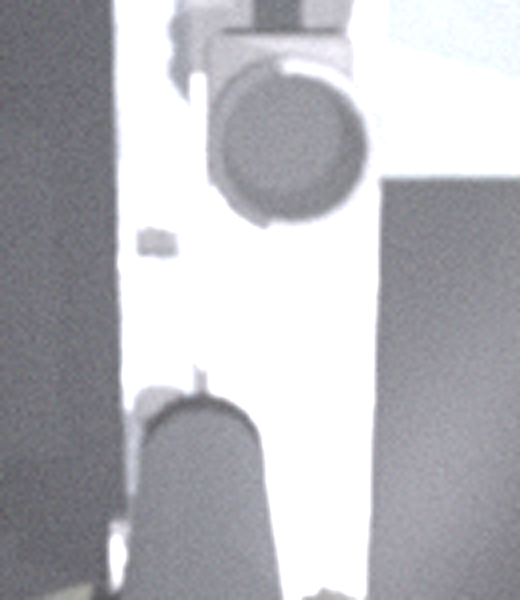

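```bash
python3 - <<'E'
from h import *
import pickle
k=pickle.load(open("w3.pkl","rb")); psi=1.827
X=np.array([np.cos(psi),np.sin(psi)]);Y=np.array([np.sin(psi),-np.cos(psi)])
t=np.array([.56977,.09511])
f=ray("",(320.5,189.2),.125,k)[:2]-.013*X
c=ray("",(343.3,126),.092,k)[:2]
print("foot",f,"cup",c,"foot-tcp tool",(f-t)@X,(f-t)@Y,"cup-foot tool",(c-f)@X,(c-f)@Y)
for a,b in (((298,45),(303,237)),):pass
r1=ray("",(298.5,92),.012,k);r2=ray("",(301,190),.012,k);print(r1,r2,"yaw",np.arctan2(-(r1-r2)[0],(r1-r2)[1]))
h=ray("",(309,150.5),.022,k);print("hole",h)
E
```

```text
foot [0.56939433 0.09162433] cup [0.5733 0.1572] foot-tcp tool -0.0032766923168335493 -0.0012467107517288329 cup-foot tool 0.06244547378062826 0.020395713339062312
[0.5221 0.1758 0.012 ] [0.5516 0.0667 0.012 ] yaw 0.2640791517480995
hole [0.5493 0.117  0.022 ]
```

Emit:
step_arm --commands '[{"translation": [20.8,6.8,0],"roll": 0},{"translation": [20.8,6.8,0],"roll": 0},{"translation": [20.8,6.8,0],"roll": 0},{"translation": [0,0,10],"roll": 0},{"translation": [0,0,13],"roll": 0},{"translation": [0,0,0],"roll": 0},{"translation": [0,0,0],"roll": 0},{"translation": [0,0,0],"roll": 0}]'

```text
time: 8.42
tool_pos: [0.5742, 0.1604, 0.2042]
tool_rot: [3.141, 0.0, 1.823]
contact_force: [0.5, 0.1, -1.2]
opening: 0.0257
grip_force: 25.0
```

```bash
python3 - <<'E'
from h import *
o=observe();print(o["time"],o["tool_pos"],o["tool_rot"],o["contact_force"])
k=get_calibration("wrist");im=read_camera("wrist");im2=read_camera("scene")
c=proj("",(.5733,.1572,.092),k);print(c);c=c.astype(int)
a=cv2.resize(im[c[1]-55:c[1]+45,c[0]-50:c[0]+50,::-1],(400,400),interpolation=2)
a=cv2.convertScaleAbs(a,alpha=1.5,beta=20)
b=cv2.resize(im2[170:270,370:470,::-1],(400,400),interpolation=2)
cv2.imwrite("pics/w4.png",np.hstack([a,b]))
E
```

```text
8.4167 [0.57419651 0.16039055 0.20415081] [3.14115689e+00 7.80052978e-05 1.82348679e+00] [ 0.45809984  0.09390646 -1.19451025]
[319.90548539 199.70097048]
```

View pics/w4.png

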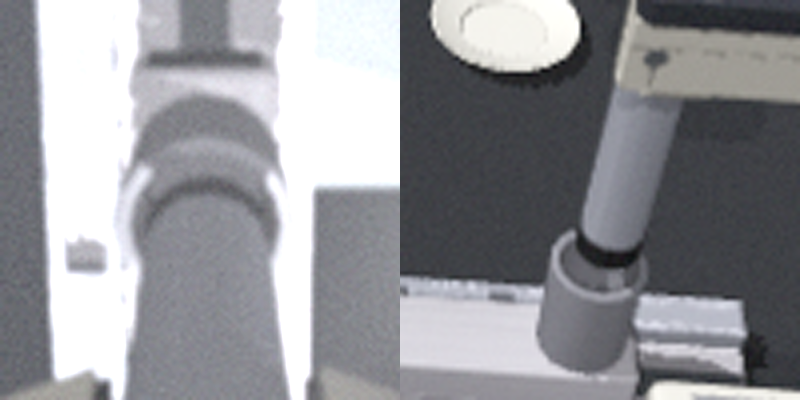

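The tube is centred sideways over the cup (207 vs 205 px in the crop) and within about 1 mm along the rail, so I lower it.

Emit:
step_arm --commands '[{"translation": [1,0,5],"roll": 0},{"translation": [0,0,5],"roll": 0},{"translation": [0,0,5],"roll": 0},{"translation": [0,0,5],"roll": 0},{"translation": [0,0,5],"roll": 0},{"translation": [0,0,0],"roll": 0}]'

```text
time: 9.02
tool_pos: [0.5731, 0.1616, 0.1772]
tool_rot: [-3.139, -0.0, 1.824]
contact_force: [-0.8, -0.4, -2.2]
opening: 0.0255
grip_force: 25.0
```

Foot is 16 mm below the rim without contact.

Emit:
step_arm --commands '[{"translation": [0,0,6],"roll": 0},{"translation": [0,0,6],"roll": 0},{"translation": [0,0,6],"roll": 0},{"translation": [0,0,6],"roll": 0},{"translation": [0,0,4],"roll": 0},{"translation": [0,0,2.5],"roll": 0},{"translation": [0,0,0],"roll": 0},{"translation": [0,0,0],"roll": 0}]'

```text
time: 9.68
tool_pos: [0.5737, 0.1617, 0.1481]
tool_rot: [-3.141, 0.0, 1.824]
contact_force: [0.9, -1.3, -1.7]
opening: 0.0256
grip_force: 25.0
```

Emit:
step_arm --commands '[{"translation": [0,0,2],"roll": 0},{"translation": [0,0,0],"roll": 0},{"translation": [0,0,0],"roll": 0}]'

```text
time: 9.93
tool_pos: [0.5737, 0.1617, 0.1462]
tool_rot: [3.142, 0.0, 1.824]
contact_force: [1.0, -1.5, -2.1]
opening: 0.0258
grip_force: 25.0
```

Emit:
step_arm --commands '[{"translation": [0,0,0],"roll": 0},{"translation": [0,0,0],"roll": 0},{"translation": [0,0,0],"roll": 0},{"translation": [0,0,0],"roll": 0},{"translation": [0,0,0],"roll": 0},{"translation": [0,0,0],"roll": 0},{"translation": [0,0,0],"roll": 0},{"translation": [0,0,0],"roll": 0},{"translation": [0,0,0],"roll": 0}]' --fingers 0.7

```text
time: 10.68
tool_pos: [0.5737, 0.1618, 0.1462]
tool_rot: [3.142, -0.0, 1.824]
contact_force: [-0.3, 0.1, -0.2]
opening: 0.0644
grip_force: 0.0
```

Emit:
step_arm --commands '[{"translation": [0,0,-20],"roll": 0},{"translation": [0,0,-30],"roll": 0},{"translation": [0,0,-30],"roll": 0},{"translation": [0,0,-15],"roll": 0},{"translation": [-20,-4,0],"roll": 0},{"translation": [-36,-6,0],"roll": 0},{"translation": [-36,-6,0],"roll": 0},{"translation": [-36,-6,0],"roll": 0},{"translation": [-36,-6,0],"roll": 0},{"translation": [-20,-6,0],"roll": 0},{"translation": [0,0,0],"roll": 0},{"translation": [0,0,0],"roll": 0},{"translation": [0,0,0],"roll": 0}]'

```text
time: 11.77
tool_pos: [0.5868, -0.0241, 0.2412]
tool_rot: [3.141, -0.001, 1.824]
contact_force: [0.2, -0.7, 1.0]
opening: 0.0642
grip_force: 0.0
```

```bash
python3 - <<'E'
from h import *
o=observe();print(o["time"],o["tool_pos"],o["tool_rot"],o["contact_force"])
k=get_calibration("wrist");im=read_camera("wrist");cv2.imwrite("pics/w5.png",im[:,:,::-1])
import pickle;pickle.dump(k,open("w5.pkl","wb"))
print(proj("",(.5733,.1572,.194),k),proj("",(.5705,.021,.08),k),proj("",(.573,.0228,.08),k))
print([(np.round(d["at"],3).tolist(),round(d["confidence"],2)) for d in search_frame("wrist","knob")[:2]])
E
```

```text
11.7667 [ 0.5867788  -0.02412918  0.24121435] [ 3.14144736e+00 -6.75840608e-04  1.82389400e+00] [ 0.16404301 -0.70677166  0.95106001]
[381.21304018 -79.23330198] [317.17540138 135.68743149] [320.0935344  134.54094274]
[([0.576, 0.02, 0.081], 0.77)]
```

View pics/w5.png

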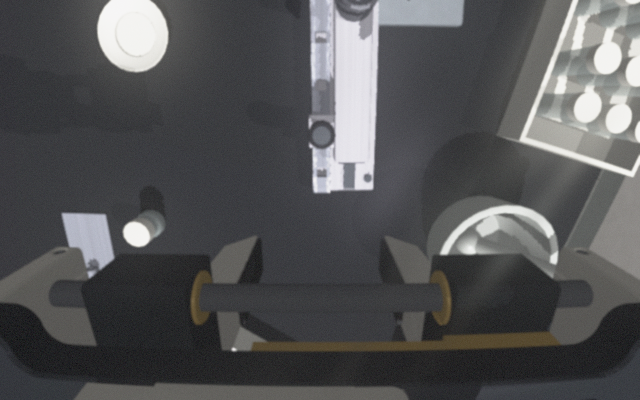

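The knob's top is at (321,133), which puts it at (0.574, 0.024). The tube stands in the cup at the top edge of the picture, so I approach the knob.

```bash
python3 - <<'E'
from h import *
read_camera("scene");read_camera("top")
for c in("scene","top"):
  for n in ("core_long_center","core_short_center"): print(c,n,[(np.round(d["at"],3).tolist(),round(d["confidence"],2)) for d in search_frame(c,n)[:2]])
E
```

```text
scene core_long_center [([0.588, 0.163, 0.156], 0.82)]
scene core_short_center [([0.523, -0.31, 0.083], 0.71)]
top core_long_center [([0.572, 0.163, 0.198], 0.48)]
top core_short_center [([0.509, -0.312, 0.096], 0.66)]
```

Emit:
step_arm --commands '[{"translation": [24.5,0,10],"roll": 0},{"translation": [25,0,30],"roll": 0},{"translation": [0,0,35],"roll": 0},{"translation": [0,0,35],"roll": 0},{"translation": [0,0,30],"roll": 0},{"translation": [0,0,15],"roll": 0},{"translation": [0,0,0],"roll": 0},{"translation": [0,0,0],"roll": 0},{"translation": [0,0,0],"roll": 0}]'

```text
time: 12.92
tool_pos: [0.5755, 0.0231, 0.0876]
tool_rot: [3.139, 0.001, 1.824]
contact_force: [0.4, 0.3, 0.6]
opening: 0.0643
grip_force: 0.0
```

Emit:
step_arm --commands '[{"translation": [0,0,18],"roll": 0},{"translation": [0,0,12],"roll": 0},{"translation": [0,0,6],"roll": 0},{"translation": [0,0,0],"roll": 0},{"translation": [0,0,0],"roll": 0},{"translation": [0,0,0],"roll": 0}]'

```text
time: 13.42
tool_pos: [0.5754, 0.023, 0.0515]
tool_rot: [3.139, 0.001, 1.824]
contact_force: [0.3, 0.3, 0.6]
opening: 0.064
grip_force: 0.0
```

Emit:
step_arm --commands '[{"translation": [0,0,0],"roll": 0},{"translation": [0,0,0],"roll": 0},{"translation": [0,0,0],"roll": 0},{"translation": [0,0,0],"roll": 0},{"translation": [0,0,0],"roll": 0},{"translation": [0,0,0],"roll": 0},{"translation": [0,0,0],"roll": 0},{"translation": [0,0,0],"roll": 0},{"translation": [0,0,0],"roll": 0},{"translation": [0,0,0],"roll": 0}]' --fingers 0 --grip_force 30

```text
time: 14.25
tool_pos: [0.575, 0.0232, 0.0503]
tool_rot: [3.14, 0.0, 1.824]
contact_force: [4.8, 1.3, -1.1]
opening: 0.0272
grip_force: 30.0
```

Emit:
step_arm --commands '[{"translation": [0,0,-4],"roll": 0},{"translation": [0,0,-5],"roll": 0},{"translation": [0,0,-5],"roll": 0},{"translation": [0,0,0],"roll": 0},{"translation": [0,0,0],"roll": 0},{"translation": [0,0,0],"roll": 0}]'

```text
time: 14.75
tool_pos: [0.575, 0.0233, 0.0636]
tool_rot: [3.141, -0.0, 1.824]
contact_force: [5.9, 1.5, -8.4]
opening: 0.0275
grip_force: 30.0
```

The spring load of about 8 N fits a 13 mm lift, so the pin is free. Now I slide the section 50 mm.

Emit:
step_arm --commands '[{"translation": [2,0,0],"roll": 0},{"translation": [4,0,0],"roll": 0},{"translation": [4,0,0],"roll": 0},{"translation": [5,0,0],"roll": 0},{"translation": [5,0,0],"roll": 0},{"translation": [5,0,0],"roll": 0},{"translation": [5,0,0],"roll": 0},{"translation": [5,0,0],"roll": 0},{"translation": [5,0,0],"roll": 0},{"translation": [4,0,0],"roll": 0},{"translation": [4,0,0],"roll": 0},{"translation": [2,0,0],"roll": 0},{"translation": [0,0,0],"roll": 0},{"translation": [0,0,0],"roll": 0},{"translation": [0,0,0],"roll": 0},{"translation": [0,0,0],"roll": 0}]'

```text
time: 16.08
tool_pos: [0.562, 0.0717, 0.0633]
tool_rot: [-3.141, -0.0, 1.824]
contact_force: [4.9, 2.6, -8.0]
opening: 0.0274
grip_force: 30.0
```

Emit:
step_arm --commands '[{"translation": [0,0,4],"roll": 0},{"translation": [0,0,4],"roll": 0},{"translation": [0,0,3],"roll": 0},{"translation": [0,0,2],"roll": 0},{"translation": [0,0,0],"roll": 0},{"translation": [0,0,0],"roll": 0},{"translation": [0,0,0],"roll": 0},{"translation": [0,0,0],"roll": 0}]'

```text
time: 16.75
tool_pos: [0.562, 0.0716, 0.051]
tool_rot: [3.141, -0.0, 1.824]
contact_force: [4.2, 2.1, -4.8]
opening: 0.0275
grip_force: 30.0
```

Emit:
step_arm --commands '[{"translation": [0,0,0.8],"roll": 0},{"translation": [0,0,0.5],"roll": 0},{"translation": [0,0,0],"roll": 0},{"translation": [0,0,0],"roll": 0},{"translation": [0,0,0],"roll": 0},{"translation": [0,0,0],"roll": 0}]'

```text
time: 17.25
tool_pos: [0.5621, 0.0716, 0.0502]
tool_rot: [3.141, -0.0, 1.824]
contact_force: [2.2, 3.6, 1.4]
opening: 0.027
grip_force: 30.0
```

```bash
python3 - <<'E'
from h import *
im=read_camera("scene");o=observe();print(o["time"],o["tool_pos"],o["contact_force"],o["grip_force"])
for c in("scene",):
  for n in ("core_long_center","core_short_center"): print(c,n,[(np.round(d["at"],3).tolist(),round(d["confidence"],2)) for d in search_frame(c,n)[:2]])
cv2.imwrite("pics/end.png",im[:,:,::-1])
E
```

```text
17.3 [0.56207991 0.07152811 0.05019338] [2.68335431 2.5098173  2.06449153] 30.000233352184296
scene core_long_center [([0.573, 0.208, 0.154], 0.69)]
scene core_short_center [([0.524, -0.31, 0.081], 0.74)]
```

View pics/end.png

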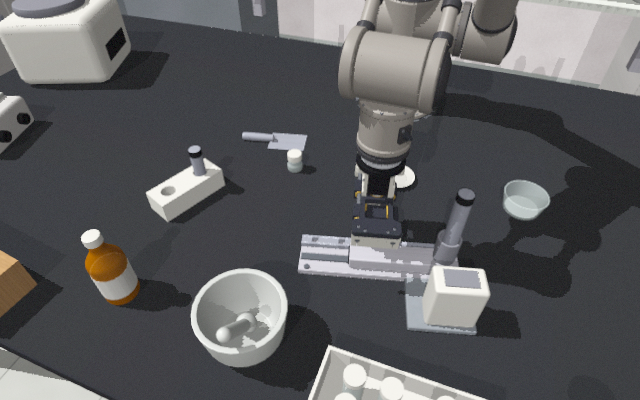

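The tube stands in the cup before the reader at (458,225). The knob is held at its home height and the bottom stop is carrying load, so the pin is home.

```bash
python3 -c "
from cell import *
print(hand_in())"
```

```text
the job is handed in; nothing more can be done
None
```

The long core tube stands in the cup, the section has moved one hole on (about 50 mm) to the reader, and the pin is home with the fingers still holding the knob; I handed it in at about 17 s, but no verdict came back.

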